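# Feel for the concealed battery release and press it

## Task

Open the battery flap of the bench power pack without gripping anything: with the fingertips, find the slightly sunk release plate somewhere along the grey band in the pack's top and press it fully home, so that it stays down and the flap swings ajar. Do not touch the flap itself, leave the pack standing where it is, and do not disturb the two bottles and the carton beside it.

Things in the scene. Friction and masses are not known exactly. Their poses are not given: they have to be found in the camera images.
- power_pack: low white box, 130 (x) x 284 (y) x 60 mm high, about 2 kg, standing loose on rubber feet. Origin: centre of its underside; z up, its own y along its length, its own -x is the front with the battery flap. In its flat top is a window, 60 (x) x 126 (y) mm, centred, filled by a plain grey band 1 mm below the top.
- band_center (a point): middle of the grey band's surface, 59 mm above the pack's origin; axes as the pack. The release plate, same grey, lies bare in one opening of the band, 50 (x) x 52 (y) mm, centred across it (x = 0); along it, the opening's centre is anywhere from y = -35 to +35 mm from here, elsewhere each time and not reported. The plate is 2 mm below the band. The rest of the band is rigid
- release_plate (a joint): how far the release plate (48 mm wide across the band) is pressed down, m: 0 as found, 0.006 fully home (at a stop). It resists with about 3 N all the way and stays where it is left. The fingertip must lie wholly within the band's opening to push it down: shut the fingers, or use one finger
- battery_flap (a joint): opening of the flap in the front of the pack, rad: 0 shut, about 0.6 when the plate is fully home. Flap 92 mm wide, 39 mm high, hinged at its lower edge 10 mm above the table; it swings out about 25 mm to the pack's own -x. A linkage moves it with the plate (100 rad per m of plate travel)
- red_bottle: small bottle, red with black cap, 27 mm across, 74 mm high, upright beside the +y end of the pack; origin at the centre of its base
- amber_bottle: small bottle, amber with black cap, 27 mm across, 74 mm high, upright beside the -y end of the pack; origin at the centre of its base
- black_carton: black carton with one pale end, 117 x 34 x 34 mm, lying behind the pack (its own +x side); origin at the centre of its underside

How it is judged (in metres and radians):
On the way:
1. a fingertip presses the release plate home (contact force between the fingers and power_pack above 0.5 N and value of joint release_plate above 0.005 m), for 0.02 s.
At the end, for the whole second after the job is handed in: the release plate is down at least 5 of its 6 mm and has stayed there, the flap is ajar by more than 0.45 rad, and the pack stands level and still within 25 mm of where it was (value of joint release_plate above 0.005 m and value of joint battery_flap above 0.45 rad and linear speed of power_pack below 0.01 m/s and distance of power_pack from where it was at the start of the episode below 0.025 m and angle between power_pack's own z axis and vertical below 0.05 rad); the robot touches nothing.
It fails at once if the pack is lifted, tipped or shoved (8 mm up, 0.12 rad, 25 mm) (height (world z) of power_pack above 0.008 m or angle between power_pack's own z axis and vertical above 0.12 rad or distance of power_pack from where it was at the start of the episode above 0.025 m).
It fails at once if the flap is touched by the robot (contact force between any of the fingers, the arm and battery_flap above 0.5 N).
It fails at once if a bottle or the carton is moved by more than 20 mm or tipped over (distance of any of red_bottle, amber_bottle, black_carton from where it was at the start of the episode above 0.02 m or angle between any of red_bottle, amber_bottle's own z axis and vertical above 0.4 rad).
It also fails if it takes over 45 s, if anything falls off the work surface, if the arm or the gripper's body presses on something with over 40 N, if the wrist force passes 120 N, or if a joint passes its speed limit or range.

## Robot

A 7-joint arm with a two-finger parallel gripper is mounted at the origin on a cart in front of the work surface, level with it; the furniture and walls round the work are solid. World frame = base frame: x ahead of the robot, y to its left, z up, the work surface at z = 0. Lengths are in m, angles in degrees, forces in N, time in s.
With the tool pointing down it reaches from about 0.425 to 0.8 m from the base axis. Payload 8.3 kg.
Tool frame: the origin (TCP) lies on the centre line of the jaws, within the pads' length; the fingertips stand 25 mm ahead of it and the grasp point (between the pads) lies 6 mm ahead of it; z points along the fingers, y is the line along which they close (so a half turn about z gives the same grasp; the last joint's range is limited). The gripper opens to 85 mm and grips with 20 to 120 N. Pads are 22 mm wide; open, the fingers measure 114 mm over their backs; the gripper's body (76 mm by 85 mm) begins 54 mm behind the grasp point. The pads swing forward as they close: fully open they stand 13 mm farther back than shut.
Start: joints at [-74.88, 21.967, 0.94, 78.501, -0.361, 79.538, -2.664], TCP at [0.201, 0.592, 0.256] pointing down, gripper open.
Joint ranges: [-169.22, 169.22], [-14.56, 117.87], [-87.37, 89.26], [10.42, 133.3], [-82.24, 262.24], [0.94, 117.77], [-172.7, 172.7]. Speed limits (degrees/s): [136.94, 136.94, 172.46, 172.46, 180, 180, 180].

## Interface

Orientations are given as a 3x3 rotation matrix whose columns are the frame's x, y, z axes.
In Python, from bench import manip gives the robot as it stands. The module is installed in compiled form; this text tells all that it offers.
- The arm moves only by the tool arm_command, never from a script. Its argument "steps" is text: rows parted by semicolons, each of 5 numbers parted by spaces: the finger opening in cm, from 0 to 8.54, then the shift along the world's x, y, z in cm, then the turn about the world's z in rad. In form: fingers dx dy dz roll; .... A call has 1 to 10 rows; each row shifts and turns the commanded pose from where the row before left it; what a row does not reach is not made up. A row lasts 1/12 s, in which the tool goes at most 41.7 mm and 7.16 degrees, less where a joint would pass 70% of its speed; a pose out of reach is approached as far as the arm can. A call is refused whole if a number of a shift passes 4.17 or a number of a turn 0.125, either way. A call with a gripper value outside its range is refused whole. The fingers move at their own pace and stop on an object; "squeeze" is the grip in N (left out, the last holds). Time passes only in rows, so rows that do not move let the fingers close. It gives the time, the measured TCP pose, the force, the opening and the grip force at its end, in the units of the state.
- manip.state(): the state, without advancing time (a new reading comes with each control period).
- manip.camera(name): name is "scene" or "top" or "wrist"; returns the picture (420x560x3 uint8, red, green, blue); there is no depth.
- manip.camera_model(name): a dict with "fx", "fy", "cx", "cy" (pixels), "extrinsics" (4x4, takes a point from camera to world coordinates). Camera axes: x right, y down, z forward; pixel columns grow to the right and rows downward; lengths in m; the calibration is good to about 2 mm. A picture is of the moment at which its call begins: read the wrist's pose just before it. camera_model takes no time and is no camera call; for the wrist camera it gives the pose at the moment of the call.
- manip.sign_off(): hands the job in; it is judged then, once.
The state is a dict: "time_s": time; "joint_pos": joint angles; "joint_velocities": joint speeds; "effort": joint torques, N m; "eef_pos": TCP position; "tcp_rot": TCP orientation; "contact_force": force on the tool from outside, world axes, zero at the start; "moment": the same for the moment, N m; "grip_width": finger opening in m; "grasp_force": force on a finger pad.
Only numpy, scipy, OpenCV 4.12 (cv2) and the standard library are available. Lean on these libraries where they do the work, as an engineer would, in place of code of your own. Each camera call takes 0.05 s, during which the arm holds its last target. There are 200 camera calls.

## Working session

There is one attempt and no reset: what is moved stays moved. The work goes in short steps, Python scripts to look and compute and a tool call to move; the robot and the scene stay as the last step left them, time stands still between calls to the robot, and variables do not carry over. Pictures are saved under pics/ and viewed, at most 10 in all, crops included, and the job is handed in when it is done.

Besides the shell and the picture viewer there is one more tool, called after "Emit:" as name(argument=value, ...), one argument or row to a line, values as JSON. arm_command: Moves the arm, as the interface text tells. Its arguments: {"type":"object","properties":{"steps":{"type":"string"},"squeeze":{"type":"number"}},"required":["steps"]}

```bash
mkdir -p pics; python3 - <<'E'
from bench import manip
import cv2,numpy as np
s=manip.state();print(s['eef_pos'],s['tcp_rot'],s['contact_force'],s['grip_width'],s['time_s'])
for n in("scene","top"):
    im=manip.camera(n);cv2.imwrite(f"pics/{n}1.png",im[...,::-1]);np.save(n,im)
    print(n,manip.camera_model(n))
E
```

```text
[0.20043239 0.59153678 0.2552961 ] [[-9.47104837e-01  3.20923754e-01 -6.10072499e-04]
 [ 3.20924334e-01  9.47103152e-01 -1.78642516e-03]
 [ 4.49531766e-06 -1.88771902e-03 -9.99998218e-01]] [0.45251604 0.53131231 1.09146889] 0.08488635733811314 0.0
scene {'fx': 455.8767272663896, 'fy': 455.8767272663896, 'cx': 278.64220972327234, 'cy': 209.99084517337565, 'extrinsics': array([[ 0.52986284, -0.46287584,  0.71062742, -0.12263916],
       [-0.84807949, -0.28666502,  0.44562803, -0.42928797],
       [-0.00255842, -0.83879027, -0.54444865,  0.61940875],
       [ 0.        ,  0.        ,  0.        ,  1.        ]])}
top {'fx': 428.26025988369474, 'fy': 428.26025988369474, 'cx': 278.013565234556, 'cy': 211.3070704982105, 'extrinsics': array([[ 0.01095392, -0.98480586,  0.17331307,  0.43247815],
       [-0.99933407, -0.01681456, -0.03238332,  0.05350556],
       [ 0.03480547, -0.17284293, -0.98433424,  1.13097945],
       [ 0.        ,  0.        ,  0.        ,  1.        ]])}
```

View pics/top1.png

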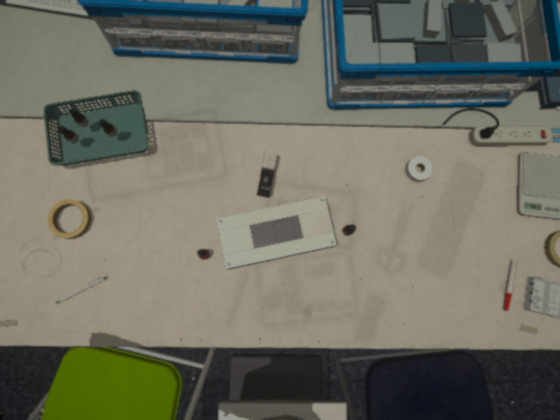

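View pics/scene1.png

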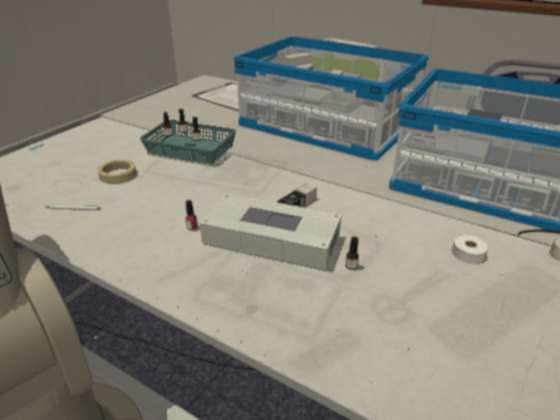

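The top view shows the white pack with corners near (218,218), (326,197), (337,243) and (227,268), and its grey band around (276,232). The red bottle is at (204,254), the amber at (349,230) and the carton at (267,175). The scene view agrees. Next I measure the band and pack by segmentation.

```bash
cat > h.py <<'E'
from bench import manip
import cv2,numpy as np
def ray(m,uv,z):
    E=m['extrinsics'];uv=np.atleast_2d(uv).astype(float)
    d=np.c_[(uv[:,0]-m['cx'])/m['fx'],(uv[:,1]-m['cy'])/m['fy'],np.ones(len(uv))]@E[:3,:3].T
    return E[:3,3]+d*((z-E[2,3])/d[:,2])[:,None]
def blob(mask,seed):
    n,l,st,c=cv2.connectedComponentsWithStats(mask.astype(np.uint8));return (l==l[seed[1],seed[0]]).astype(np.uint8)
def rect(m,mask,z):
    c=max(cv2.findContours(mask,cv2.RETR_EXTERNAL,cv2.CHAIN_APPROX_NONE)[0],key=cv2.contourArea)[:,0]
    p=ray(m,c,z)[:,:2];(x,y),(w,h),a=cv2.minAreaRect((p*1000).astype(np.float32));return x,y,w,h,a
E
python3 - <<'E'
from h import *
for n,seed,roi in(("top",(276,232),(190,140,370,280)),("scene",(272,219),(180,180,370,280))):
    im=np.load(n+'.npy');m=manip.camera_model(n);g=cv2.cvtColor(im,cv2.COLOR_RGB2GRAY)
    b=blob(g<135,seed) ; print(n,g[seed[1],seed[0]],b.sum(),rect(m,b,.059))
    x0,y0,x1,y1=roi;c=im[y0:y1,x0:x1]
    cv2.imwrite(f"pics/{n}c.png",cv2.resize(c,None,fx=4,fy=4,interpolation=cv2.INTER_CUBIC)[...,::-1])
a=cv2.imread("pics/topc.png");b=cv2.imread("pics/scenec.png")
a=cv2.resize(a,(380,296));b=cv2.resize(b,(380,200))
# contrast-stretched band
r=np.load('scene.npy')[203:233,235:310,::-1].astype(float)
r=cv2.resize(np.clip((r-r.min())/(130-r.min())*255,0,255).astype(np.uint8),(380,200),interpolation=cv2.INTER_CUBIC)
r2=np.load('top.npy')[208:256,240:310,::-1].astype(float)
r2=cv2.resize(np.clip((r2-r2.min())/(130-r2.min())*255,0,255).astype(np.uint8),(380,296),interpolation=cv2.INTER_CUBIC)
cv2.imwrite("pics/m.png",np.vstack([np.hstack([a,r2]),np.hstack([b,r])]))
E
```

```text
top 90 1230 (570.1141357421875, 22.875804901123047, 61.37024688720703, 128.66647338867188, 12.752355575561523)
scene 98 823 (571.533447265625, 26.244972229003906, 56.555641174316406, 125.02902221679688, 12.92718505859375)
```

View pics/m.png

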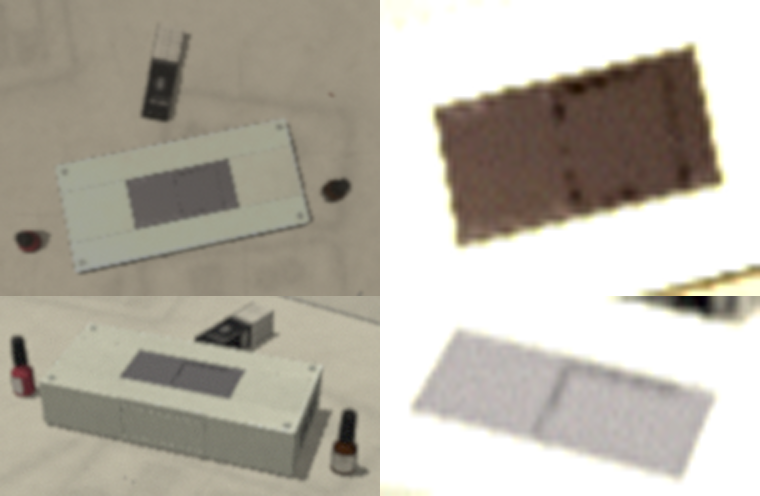

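The stretched views show the release opening right of centre, towards pack -y. Its left edge is near raw top pixels (272.6,224.2)–(275.9,239.6) and its right edge near (293.8,219.3)–(296.2,236.3).

```bash
python3 - <<'E'
from h import *
m=manip.camera_model('top');p=ray(m,[(274.2,231.9),(295,227.8)],.059)[:,:2]*1000
m2=manip.camera_model('scene')
# scene left edge midpoint: stretched crop line (562,370)-(540,435), crop scale 75/380,30/200
q=ray(m2,[(235+(551-380)*75/380,203+(402-296)*30/200)],.059)[0,:2]*1000
for c,P in(((570.1,22.9),p),((571.5,26.2),[q])):
    a=np.radians(12.8);R=np.array([[np.cos(a),-np.sin(a)],[np.sin(a),np.cos(a)]])
    print((np.array(P)-c)@R,P)
E
```

```text
[[ -0.73061482   4.65679846]
 [ -1.39081226 -49.0212734 ]] [[568.35583472  27.27920739]
 [579.60433979 -25.21119547]]
[[-3.82346107  3.56827382]] [array([566.9810087 ,  28.83251785])]
```

Emit:
arm_command(
  steps="0 2 -3.4 0 0.11; 0 2 -3.4 0 0.11; 0 2 -3.4 0 0.11; 0 2 -3.4 0 0.11; 0 2 -3.4 0 0.11; 0 2 -3.4 0 0; 0 2 -3.4 0 0; 0 2 -3.4 0 0; 0 2 -3.4 0 0; 0 2 -3.4 0 0",
  squeeze=20,
)

```text
time_s: 0.93
eef_pos: [0.401, 0.2499, 0.2561]
tcp_rot: [[-0.975, -0.221, -0.0], [-0.221, 0.975, -0.0], [0.0, 0.0, -1.0]]
contact_force: [0.7, 0.2, 0.1]
grip_width: 0.0001
grasp_force: 0.0
```

The opening spans pack y of about +4.5 to -48, close to the given 52 mm. Its centre is y ≈ -22, at world (0.576, 0.003). I'll move above it and check with the wrist camera.

Emit:
arm_command(
  steps="0 2.5 -3.53 0 0; 0 2.5 -3.53 0 0; 0 2.5 -3.53 0 0; 0 2.5 -3.53 0 0; 0 2.5 -3.53 0 0; 0 2.5 -3.53 0 0; 0 2.5 -3.53 0 0; 0 0 0 -3 0; 0 0 0 -3 0; 0 0 0 0 0",
)

```text
time_s: 1.77
eef_pos: [0.5661, 0.0131, 0.1902]
tcp_rot: [[-0.975, -0.22, -0.01], [-0.22, 0.976, -0.002], [0.01, 0.001, -1.0]]
contact_force: [-1.6, 1.4, -1.5]
grip_width: 0.0002
grasp_force: 0.0
```

```bash
python3 - <<'E'
from h import *
s=manip.state();print(s['eef_pos'],s['contact_force'])
m=manip.camera_model('wrist');im=manip.camera('wrist');np.save('w',im);np.save('wE',m['extrinsics']);print(m)
cv2.imwrite('pics/w1.png',im[...,::-1])
E=m['extrinsics']
def proj(P):
    c=(np.array(P)-E[:3,3])@E[:3,:3];return m['fx']*c[0]/c[2]+m['cx'],m['fy']*c[1]/c[2]+m['cy']
print(proj([.5757,.003,.057]),proj([.5708,.0245,.059]))
E
```

```text
[0.56607506 0.01308044 0.19016066] [-1.55552059  1.35087333 -1.45816821]
{'fx': 318.65294699570927, 'fy': 318.65294699570927, 'cx': 281.2862146152278, 'cy': 211.00389932485902, 'extrinsics': array([[-2.20412665e-01,  9.29877777e-01,  2.94526020e-01,
         4.87650512e-01],
       [ 9.75406670e-01,  2.10215069e-01,  6.62680424e-02,
        -4.59637529e-03],
       [-2.92627476e-04,  3.01888960e-01, -9.53343050e-01,
         3.08328298e-01],
       [ 0.00000000e+00,  0.00000000e+00,  0.00000000e+00,
         1.00000000e+00]])}
(np.float64(267.00385081728365), np.float64(220.10563457581338)) (np.float64(293.50391968626883), np.float64(220.8560635318849))
```

View pics/w1.png

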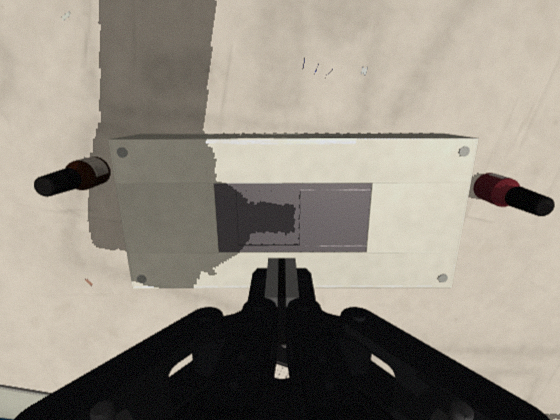

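The wrist view shows the whole pack, with the band spanning columns 216–371 and rows 183–251. There is a step edge at column 299. The gripper's shadow covers the left part, and faint bright lines run along the right part, so I'll enlarge the band to settle which side the opening is on.

```bash
python3 - <<'E'
from h import *
r=np.load('w.npy')[178:258,210:378,::-1].astype(float)
a=np.clip((r-20)/(80-20)*255,0,255);b=np.clip((r-60)/(150-60)*255,0,255)
f=lambda x:cv2.resize(x.astype(np.uint8),(630,300),interpolation=cv2.INTER_CUBIC)
cv2.imwrite('pics/w2.png',np.vstack([f(a),f(b)]))
E
```

```text
(no output)
```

View pics/w2.png

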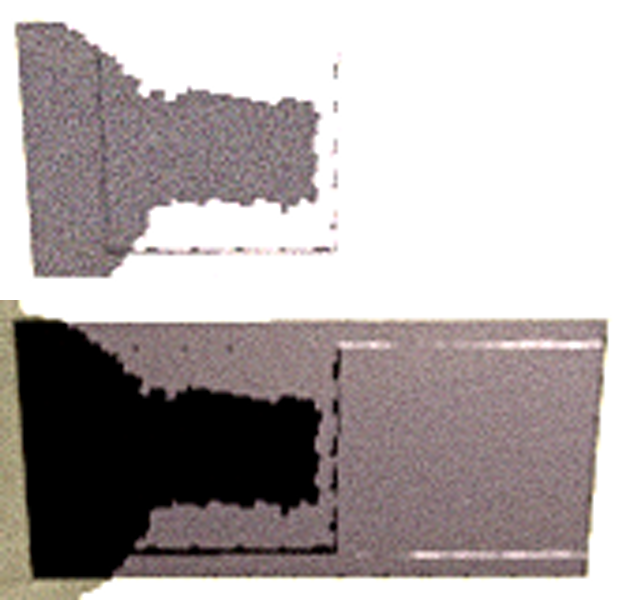

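The dark outline runs from stretched columns 100 to 336 and rows 50 to 250, which is 63 px or about 52 mm. It is the left (-y) opening, centred at wrist pixel (268,218) against a prediction of (267,220), so the target stands. I'll correct the short travel and descend.

Emit:
arm_command(
  steps="0 1 -1 0 0; 0 0 0 -3 0; 0 0 0 -3 0; 0 0 0 -2.3 0; 0 0 0 0 0; 0 0 0 0 0",
)

```text
time_s: 2.32
eef_pos: [0.5792, 0.0047, 0.1142]
tcp_rot: [[-0.975, -0.223, -0.001], [-0.223, 0.975, 0.0], [0.001, 0.0, -1.0]]
contact_force: [0.7, 0.2, 0.8]
grip_width: 0.0001
grasp_force: 0.0
```

Emit:
arm_command(
  steps="0 -0.3 -0.2 -0.7 0; 0 0 0 -0.7 0; 0 0 0 -0.5 0; 0 0 0 -0.5 0; 0 0 0 0 0",
)

```text
time_s: 2.73
eef_pos: [0.5757, 0.002, 0.0885]
tcp_rot: [[-0.975, -0.222, -0.001], [-0.222, 0.975, -0.0], [0.001, 0.0, -1.0]]
contact_force: [-0.4, 0.5, 0.1]
grip_width: 0.0003
grasp_force: 0.0
```

Emit:
arm_command(
  steps="0 0 0 -0.3 0; 0 0 0 -0.3 0; 0 0 0 -0.2 0; 0 0 0 0 0",
)

```text
time_s: 3.07
eef_pos: [0.5762, 0.0019, 0.081]
tcp_rot: [[-0.975, -0.221, -0.0], [-0.221, 0.975, -0.0], [0.0, -0.0, -1.0]]
contact_force: [0.2, -0.3, -0.2]
grip_width: 0.0002
grasp_force: 0.0
```

Emit:
arm_command(
  steps="0 0 0 -0.15 0; 0 0 0 -0.15 0; 0 0 0 0 0",
)

```text
time_s: 3.32
eef_pos: [0.5762, 0.0019, 0.0782]
tcp_rot: [[-0.975, -0.221, 0.0], [-0.221, 0.975, -0.0], [-0.0, -0.0, -1.0]]
contact_force: [-0.5, 0.4, 0.1]
grip_width: 0.0
grasp_force: 0.0
```

Emit:
arm_command(
  steps="0 0 0 -0.15 0; 0 0 0 -0.1 0; 0 0 0 0 0",
)

```text
time_s: 3.57
eef_pos: [0.5763, 0.0019, 0.0761]
tcp_rot: [[-0.975, -0.221, 0.0], [-0.221, 0.975, 0.0], [-0.0, 0.0, -1.0]]
contact_force: [-1.8, 0.1, 4.7]
grip_width: -0.0002
grasp_force: 2.3
```

Contact at about 4.7 N. I'll keep pressing in small steps until the stop.

Emit:
arm_command(
  steps="0 0 0 -0.1 0; 0 0 0 -0.1 0; 0 0 0 0 0",
)

```text
time_s: 3.82
eef_pos: [0.5765, 0.0018, 0.0759]
tcp_rot: [[-0.975, -0.221, 0.001], [-0.221, 0.975, 0.001], [-0.001, 0.001, -1.0]]
contact_force: [-8.7, 0.3, 20.8]
grip_width: 0.0
grasp_force: 10.6
```

Emit:
arm_command(
  steps="0 0 0 -0.1 0; 0 0 0 -0.1 0; 0 0 0 0 0",
)

```text
time_s: 4.07
eef_pos: [0.5767, 0.0016, 0.0756]
tcp_rot: [[-0.975, -0.221, 0.002], [-0.221, 0.975, 0.001], [-0.002, 0.001, -1.0]]
contact_force: [-15.0, 0.0, 38.0]
grip_width: -0.0
grasp_force: 18.7
```

A hard stop at TCP z = 0.076 puts the fingertip at 0.051, which is the plate's fully-home height. I'll back off straight up and check the flap.

Emit:
arm_command(
  steps="0 0 0 1 0; 0 0 0 2 0; 0 0 0 3 0; 0 0 0 4 0; 0 0 0 4 0; 0 0 0 0 0; 0 0 0 0 0; 0 0 0 0 0",
)

```text
time_s: 4.73
eef_pos: [0.576, 0.002, 0.2113]
tcp_rot: [[-0.975, -0.222, -0.0], [-0.222, 0.975, 0.0], [0.0, 0.0, -1.0]]
contact_force: [0.1, -0.1, -0.5]
grip_width: -0.0003
grasp_force: 0.0
```

```bash
python3 - <<'E'
from h import *
s=manip.state();print(s['eef_pos'],s['contact_force'],abs(s['joint_velocities']).max())
im=manip.camera('scene');t=manip.camera('top')
a=cv2.resize(im[180:280,180:370],(760,400),interpolation=cv2.INTER_CUBIC)
cv2.imwrite('pics/s2.png',a[...,::-1])
E
```

```text
[0.5759615  0.00202085 0.2113478 ] [ 0.06526329 -0.13218502 -0.51965181] 1.584572372984634
```

View pics/s2.png

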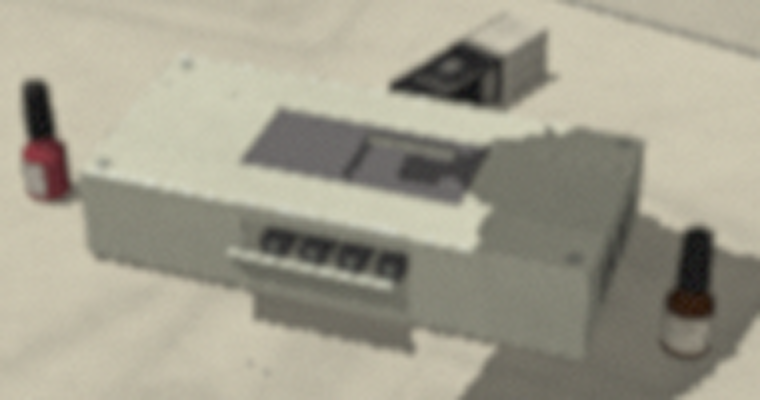

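The flap is ajar, with batteries visible at crop pixels (260–410, 250), and the plate is sunk deep in the band. The pack, bottles and carton are where they were, so I'm handing in.

```bash
python3 -c "
from bench import manip
print(manip.sign_off())"
```

```text
the job is handed in; nothing more can be done
None
```

I pressed the release plate to its stop, the last picture shows the flap ajar and nothing else visibly moved, and the job is handed in (no verdict was returned).

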